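# Chock the row of pipe offcuts

## Robot

A 6-joint arm with a two-finger parallel gripper is mounted at the origin on a cart in front of the work surface, level with it; the furniture and walls round the work are solid. World frame = base frame: x ahead of the robot, y to its left, z up, the work surface at z = 0. Lengths are in mm, angles in rad, forces in N, time in s.
With the tool pointing down it reaches from about 325 to 775 mm from the base axis. Payload 5.5 kg.
Tool frame: the origin (TCP) lies midway between the tips of the shut fingers; the grasp point (between the pads) lies 19 mm behind it; z points along the fingers, y is the line along which they close (so a half turn about z gives the same grasp; the last joint's range is limited). The gripper opens to 85 mm and grips with 20 to 120 N. Pads are 22 mm wide; open, the fingers measure 114 mm over their backs; the gripper's body (76 mm by 85 mm) begins 54 mm behind the grasp point. The pads swing forward as they close: fully open they stand 13 mm farther back than shut.
Start: joints at [-1.194, 0.091, 1.231, -0, 1.82, -0.057], TCP at [252.195, -544.439, 231.275] pointing down, gripper open.
Joint ranges: [-2.87, 2.87], [-0.86, 2.18], [0.17, 2.46], [-1.51, 4.65], [0.06, 2.69], [-2.65, 2.65]. Speed limits (rad/s): [2.57, 2.57, 3.01, 3.14, 3.14, 3.14].

## Interface

Orientations are given as [roll, pitch, yaw] about the fixed x, y, z axes, in that order (R = Rz(yaw) Ry(pitch) Rx(roll)).
In Python, from workcell import monitor, eyes, order gives the robot as it stands.
- The arm moves only by the shell command python3 -m inch 'ROWS' [OPENING]. ROWS is JSON, a list of rows, each a list of 2 entries, a list of its own where there are three numbers: the shift along the tool's x, y, z in m, then the turn about the tool's z in rad. In form: [[[x, y, z], turn], ...]. A call has exactly 8 rows; each row shifts and turns the commanded pose from where the row before left it, along the tool's axes as they then stand; what a row does not reach is not made up. A row lasts 1/10 s, in which the tool goes at most 50 mm and 8.59 degrees, less where a joint would pass 70% of its speed; a pose out of reach is approached as far as the arm can. A call is refused whole if a number of a shift passes 0.05 or a number of a turn 0.15, either way. A call with a gripper value outside its range is refused whole. OPENING is the opening in per cent of the stroke, from 0 (shut) to 100 (fully open), set as the call begins (- or left out, the last holds). The fingers move at their own pace and stop on an object; the grip force is fixed at half the most. Time passes only in rows, so rows that do not move let the fingers close, or fill a call up. It gives the time, the measured TCP pose, the force, the opening and the grip force at its end, in the units of the state.
- monitor.state(): the state, without advancing time (a new reading comes with each control period).
- eyes.snapshot(name): name is "side" or "top" or "wrist"; returns the picture (420x560x3 uint8, red, green, blue); there is no depth.
- eyes.camera_params(name): a dict with "fx", "fy", "cx", "cy" (pixels), "rvec" (rotation vector, rad) and "tvec" (3), from world to camera coordinates, as OpenCV has them; the wrist camera has in their place "mount" (4x4, takes a point from camera to tool coordinates, whose origin is the TCP and whose axes are the flange's). Camera axes: x right, y down, z forward; pixel columns grow to the right and rows downward; lengths in mm; the calibration is good to about 2 mm. A picture is of the moment at which its call begins: read the wrist's pose just before it. camera_params takes no time and is no camera call.
- order.finish_job(): hands the job in; it is judged then, once.
The state is a dict: "time": time; "q": joint angles; "joint_velocities": joint speeds; "effort": joint torques, N m; "eef_pos": TCP position; "eef_rot": TCP orientation; "force": force on the tool from outside, world axes, zero at the start; "wrist_torque": the same for the moment, N m; "gripper_width": finger opening in mm; "finger_force": force on a finger pad.
Only numpy, scipy, OpenCV 4.12 (cv2) and the standard library are available. Lean on these libraries where they do the work, as an engineer would, in place of code of your own. Each camera call takes 0.05 s, during which the arm holds its last target. There are 200 camera calls.

## Task

Three grey pipe offcuts lie side by side on the grafting table, the row held at one end by the screwed-down timber stop and free to roll away at the other. Set the wooden chock with the upright grip on the table close up against the last pipe at the open end, parallel to the pipes and centred on their length, so that the row stays closed between stop and chock.

Things in the scene. Friction and masses are not known exactly. Their poses are not given: they have to be found in the camera images.
- chock: Loose wooden chock to the right of the row, the only block with an upright grip, about 0.2 kg. Base block 44 mm wide (own x), 80 mm long (own y), 24 mm high; on its middle a flat upright grip 18 mm thick (x), 36 mm long (y), its top 88 mm above the underside. Symmetrical: either long side may face the pipe. Origin: centre of the underside; z up. Stands on the table.
- stop: Timber batten fixed to the table, 28 mm thick, 140 mm long, 40 mm high. Origin: on the table, mid-length, under the face that the first pipe lies against. Own x axis: level along the row, from stop to open end; y: along batten and pipes; z up. In this frame the pipe axes start at x = 21, 61 and 102 mm, y = 0; the open side of the last pipe is at x = 122 mm.
- pipe_middle: Second of three loose grey plastic pipe offcuts, all alike: 40 mm outside diameter, 100 mm long, 0.12 kg, lying on their sides. Origin: on its axis at mid-length, 20 mm above the table; own y along the pipe; x and z turn as it rolls. The first pipe, between it and the stop, is not tracked.
- pipe_end: Third pipe offcut, the last one at the open end of the row, farthest from the stop; size, origin and axes as for the middle one. It rolls if pushed.
There are look-alikes about, which are no part of the job. What is shaped like the pipe_end but yellow is not meant.

How it is judged:
By the outcome, as a careful person would: the job done as asked, in the order asked, and still so for the second after the job is handed in, with the robot touching nothing.
It also fails if it takes over 32 s, if anything falls off the work surface, if the arm or the gripper's body presses on something with over 40 N, if the wrist force passes 120 N, or if a joint passes its speed limit or range.

## Working session

There is one attempt and no reset: what is moved stays moved. The work goes in short steps, Python scripts to look and compute and a shell command to move; the robot and the scene stay as the last step left them, time stands still between calls to the robot, and variables do not carry over. Pictures are saved under pics/ and viewed, at most 10 in all, crops included, and the job is handed in when it is done.

```bash
mkdir -p pics
cat > h.py <<'E'
import numpy as np,cv2
from workcell import monitor,eyes,order
from scipy.spatial.transform import Rotation as R
def ray(name,u,v,z,st=None):
    p=eyes.camera_params(name)
    d=np.array([(u-p['cx'])/p['fx'],(v-p['cy'])/p['fy'],1.])
    if name=='wrist':
        st=st or monitor.state()
        M=np.array(p['mount']);Rt=R.from_euler('xyz',st['eef_rot']).as_matrix()
        o=Rt@M[:3,3]+st['eef_pos'];d=Rt@M[:3,:3]@d
    else:
        Rm=cv2.Rodrigues(np.array(p['rvec'],float))[0];o=-Rm.T@np.ravel(p['tvec']);d=Rm.T@d
    return o+d*(z-o[2])/d[2]
def snap(name,fn,crop=None,s=1):
    im=eyes.snapshot(name)
    if crop: a,b,c,d=crop; im=im[b:d,a:c]
    im=cv2.resize(im,None,fx=s,fy=s,interpolation=cv2.INTER_CUBIC)
    cv2.imwrite('pics/'+fn+'.png',im[:,:,::-1])
E
python3 - <<'E'
from h import *
snap('top','top1');snap('side','side1')
a=cv2.imread('pics/top1.png');b=cv2.imread('pics/side1.png')
s=monitor.state();print(s)
for n in ('top','side'):print(n,eyes.camera_params(n))
E
```

```text
{'time': 0.1, 'q': array([-1.19369363e+00,  9.17909433e-02,  1.23177481e+00,  3.37632214e-05,
        1.81975644e+00, -5.67117342e-02]), 'joint_velocities': array([ 0.00041352, -0.00058301, -0.00320086,  0.00029062, -0.00104839,
        0.00045301]), 'effort': array([ 2.99717234e-03, -4.60217500e+01, -4.19218969e+01, -5.85378461e-05,
        1.05599529e-02,  4.28664208e-06]), 'eef_pos': array([ 252.11483584, -544.1975651 ,  230.25422049]), 'eef_rot': array([-3.13986775e+00, -1.30716502e-04,  4.33822609e-01]), 'force': array([-0.21723998,  0.41218285,  0.83541189]), 'wrist_torque': array([0.00918159, 0.066337  , 0.00048617]), 'finger_force': 0.0, 'gripper_width': 85.23624298301075}
top {'fx': 519.2007522688825, 'fy': 519.2007522688825, 'cx': 275.0539750138891, 'cy': 215.2122481602818, 'rvec': array([ 2.14925507, -2.171249  ,  0.12057867]), 'tvec': array([ 25.65863591, 486.31124023, 843.52838673])}
side {'fx': 468.9323522870271, 'fy': 468.9323522870271, 'cx': 275.19519756981697, 'cy': 207.3831956363796, 'rvec': array([ 0.68159341,  2.7115746 , -1.03627821]), 'tvec': array([ 436.22029609, -172.0647888 , 1084.52220906])}
```

View pics/top1.png

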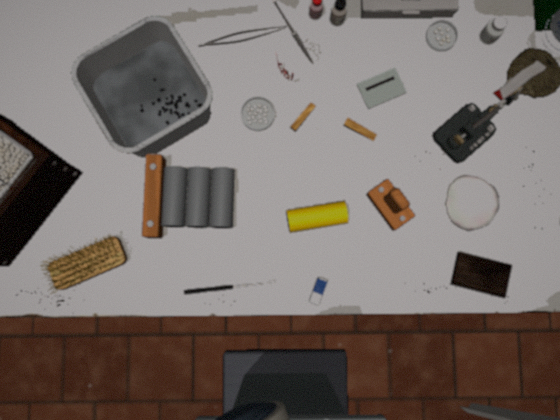

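View pics/side1.png

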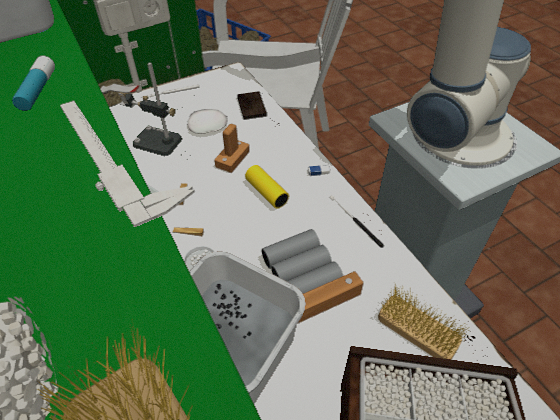

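Top view: the stop is at (153,196), the grey pipes at (174/198/222,197) with the open end on the right, and the chock with its upright grip at (390,204). Possible mix-ups: the yellow pipe (317,216), the wooden sticks (302,117) and (360,129), and the black clamp base (464,132). Only (390,204) is a wooden block with an upright grip, so I'll check it in a close crop.

Run:
```python
from h import *
im=eyes.snapshot('top')
a=cv2.resize(im[170:240,355:425],None,fx=8,fy=8,interpolation=cv2.INTER_CUBIC)
b=cv2.resize(im[140:250,130:250],None,fx=5,fy=5,interpolation=cv2.INTER_CUBIC)
cv2.imwrite('pics/c1.png',a[:,:,::-1]);cv2.imwrite('pics/c2.png',b[:,:,::-1])
```

```text
(no output)
```

View pics/c1.png

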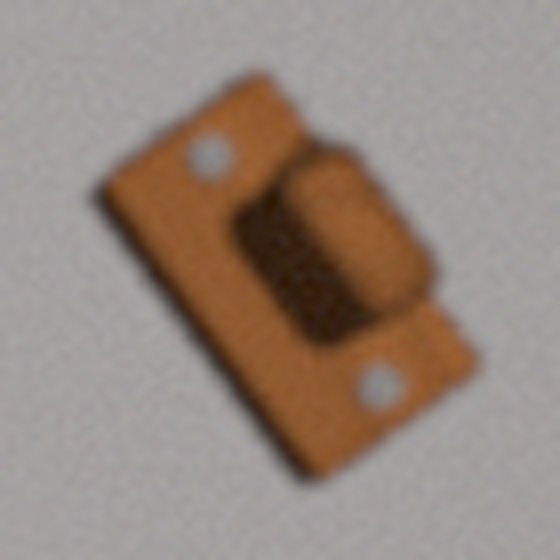

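View pics/c2.png

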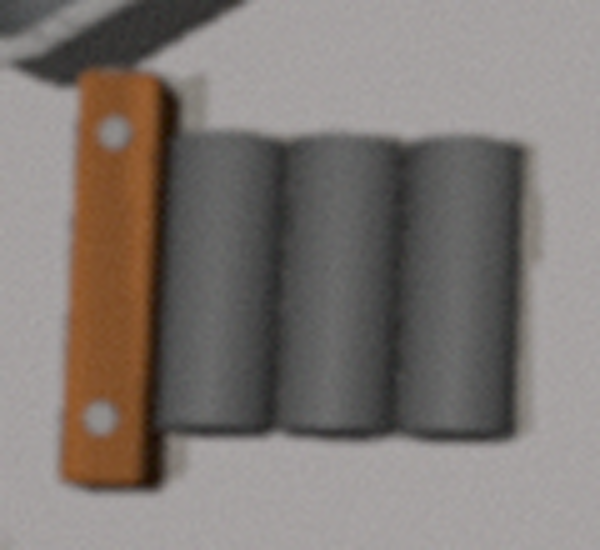

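Crop 1 confirms the chock. Its base-top corners in crop pixels are (262,72), (103,190), (312,478) and (480,362), with screws at (210,157) and (380,386). Crop 2 shows the stop's screws at (115,132) and (100,417), and the last pipe's open edge running from (523,145) to (514,432).

Run:
```python
from h import *
T=lambda c,s,o,z:ray('top',c[0]/s+o[0],c[1]/s+o[1],z)
np.set_printoptions(precision=1,suppress=True)
C=[T(c,8,(355-.45,170-.45),24) for c in [(262,72),(103,190),(312,478),(480,362),(210,157),(380,386)]]
print(np.array(C)); print('ctr',np.mean(C[:4],0),(C[4]+C[5])/2)
for i,j in((0,3),(1,2),(4,5)):
  d=C[j]-C[i];print('long dir deg',np.degrees(np.arctan2(d[1],d[0])),np.linalg.norm(d))
o=(130-.4,140-.4)
S=[T(c,5,o,40) for c in [(115,132),(100,417),(82,72),(65,482),(158,72),(148,485)]]
print(np.array(S))
for i in(0,2,4):
  d=S[i]-S[i+1];print(np.degrees(np.arctan2(d[1],d[0])),np.linalg.norm(d))
P=[T(c,5,o,z) for c,z in [((523,145),25),((514,432),25),((465,136),34),((457,434),34),((285,150),34),((277,420),34),((403,150),34),((396,420),34)]]
print(np.array(P))
for i in(0,2,4,6):
  d=P[i]-P[i+1];print(np.degrees(np.arctan2(d[1],d[0])),np.linalg.norm(d))
p=eyes.camera_params('top');Rm=cv2.Rodrigues(p['rvec'])[0];print('cam',-Rm.T@p['tvec'])
```

```text
[[ 547.7 -170.6   24. ]
 [ 522.7 -136.1   24. ]
 [ 461.1 -178.1   24. ]
 [ 485.3 -214.3   24. ]
 [ 529.6 -159.    24. ]
 [ 480.4 -193.1   24. ]]
ctr [ 504.2 -174.8   24. ] [ 505. -176.   24.]
long dir deg -145.0158935931258 76.24320735313557
long dir deg -145.72965659294894 74.57160973529378
long dir deg -145.24192343979817 59.856131960422424
[[570.3 225.   40. ]
 [474.4 228.4  40. ]
 [591.  236.5  40. ]
 [452.9 239.5  40. ]
 [590.7 210.9  40. ]
 [451.7 212.1  40. ]]
-1.9793107196442685 96.02190356460953
-1.260102030188769 138.08913305161323
-0.48371690281198537 139.0537166424776
[[567.5  89.5  25. ]
 [469.4  92.6  25. ]
 [569.  108.3  34. ]
 [468.1 110.8  34. ]
 [564.8 169.   34. ]
 [473.4 170.8  34. ]
 [564.4 129.2  34. ]
 [473.  131.1  34. ]]
-1.8172549457922011 98.19681899236494
-1.415319763089397 100.93365310641781
-1.1164205076000902 91.47143350014959
-1.2071321685421836 91.45460172145349
cam [386.3  18.  894. ]
```

```bash
python3 -m inch '[[[0.02,-0.012,0],0],[[0.032,-0.019,0],0],[[0.032,-0.019,0],0],[[0.032,-0.019,0],0],[[0.032,-0.019,0],0],[[0.032,-0.019,0],0],[[0.032,-0.019,0],0],[[0.032,-0.019,0],0]]' 100
```

```text
time: 0.95
eef_pos: [413.2, -308.9, 231.0]
eef_rot: [-3.141, 0.0, 0.434]
force: [0.6, -0.1, -0.5]
gripper_width: 85.4
finger_force: 0.0
```

```bash
python3 -m inch '[[[0.032,-0.019,0],0],[[0.032,-0.019,0],0],[[0.032,-0.019,0],0],[[0.032,-0.019,0],0],[[0.012,-0.007,0],-0.1],[[0,0,0],-0.072],[[0,0,0],0],[[0,0,0],0]]'
python3 - <<'E'
from h import *
s=monitor.state();print(s['eef_pos'],s['eef_rot'],s['time'])
snap('wrist','w1')
E
```

```text
time: 1.75
eef_pos: [504.6, -176.2, 231.0]
eef_rot: [-3.141, 0.0, 0.604]
force: [-0.5, 1.1, -0.5]
gripper_width: 85.3
finger_force: 0.0
[ 504.64785297 -176.23220683  231.00176775] [-3.14118564e+00  3.57904922e-04  6.03661461e-01] 1.75
```

View pics/w1.png

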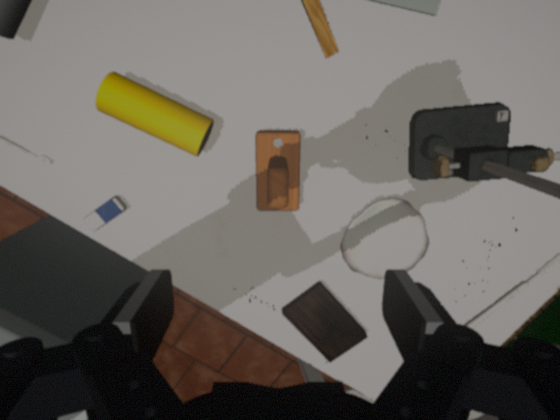

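The wrist view shows the chock square to the tool, with its base-top corners at about (257,131), (299,131), (300,209) and (258,210). The clamp stand is well to the right, at (460,140).

Run:
```python
from h import *
s=monitor.state()
C=np.array([ray('wrist',u,v,24,s) for u,v in[(257,131),(299,131),(300,209),(258,210)]])
c=C.mean(0);d=C[0]+C[1]-C[2]-C[3];print(C,c,np.arctan2(d[1],d[0]))
Rt=R.from_euler('xyz',s['eef_rot']).as_matrix();print(Rt.T@(c-s['eef_pos']))
```

```text
[[ 526.40689295 -137.11763612   24.        ]
 [ 549.23282597 -170.25337102   24.        ]
 [ 485.9192269  -216.79670968   24.        ]
 [ 460.64539201 -182.00883745   24.        ]] [ 505.55108445 -176.54413857   24.        ] 0.616329666021463
[  0.75563653   0.71367419 207.09254643]
```

```bash
python3 -m inch '[[[0.0005,0.0005,0.02],-0.008],[[0,0,0.03],0],[[0,0,0.035],0],[[0,0,0.035],0],[[0,0,0.03],0],[[0,0,0.02],0],[[0,0,0.011],0],[[0,0,0],0]]' 100
python3 -m inch '[[[0,0,0],0],[[0,0,0],0],[[0,0,0],0],[[0,0,0],0],[[0,0,0],0],[[0,0,0],0],[[0,0,0],0],[[0,0,0],0]]' 0
```

```text
time: 2.6
eef_pos: [504.4, -176.3, 48.6]
eef_rot: [-3.139, 0.002, 0.612]
force: [-0.5, 0.1, -0.4]
gripper_width: 85.5
finger_force: 0.0
time: 3.4
eef_pos: [505.9, -176.4, 50.9]
eef_rot: [3.141, -0.001, 0.614]
force: [-0.1, -0.1, 4.6]
gripper_width: 17.2
finger_force: 61.8
```

```bash
python3 -m inch '[[[0,0,-0.015],0],[[0,0,-0.03],0],[[0,0,-0.03],0.1],[[0,0,0],0.13],[[0,0,0],0.13],[[0,0,0],0.13],[[0,0,0],0.13],[[0,0,0],0.02]]'
python3 -m inch '[[[0,-0.02,0],0],[[0.001,-0.034,0],0],[[0.001,-0.034,0],0],[[0.001,-0.034,0],0],[[0.001,-0.034,0],0],[[0.001,-0.034,0],0],[[0.001,-0.027,0],0],[[0,-0.015,0],0]]'
python3 - <<'E'
from h import *
snap('top','t2',(130,130,300,250),4)
E
```

```text
time: 4.2
eef_pos: [505.1, -176.2, 125.3]
eef_rot: [-3.141, 0.001, -0.028]
force: [0.3, 0.2, -2.1]
gripper_width: 17.4
finger_force: 61.0
time: 5.0
eef_pos: [517.3, 57.5, 125.3]
eef_rot: [-3.141, 0.001, -0.022]
force: [0.4, -0.0, -2.8]
gripper_width: 17.5
finger_force: 61.1
```

```bash
python3 -m inch '[[[0,0,0],0],[[0,0,0],0],[[0,0,0.02],0],[[0,0,0.02],0],[[0,0,0.02],0],[[0,0,0],0],[[0,0,0],0],[[0,0,0],0]]'
python3 - <<'E'
from h import *
s=monitor.state();print(s['eef_pos'],s['eef_rot'])
snap('wrist','w2');snap('side','s2',(230,180,350,300),5)
E
```

```text
time: 5.85
eef_pos: [518.4, 54.9, 66.9]
eef_rot: [-3.142, -0.002, -0.027]
force: [-0.4, 0.6, -2.0]
gripper_width: 17.5
finger_force: 61.0
[518.38984393  54.93860676  66.88493845] [-3.14156936e+00 -2.22016906e-03 -2.68925136e-02]
```

View pics/w2.png

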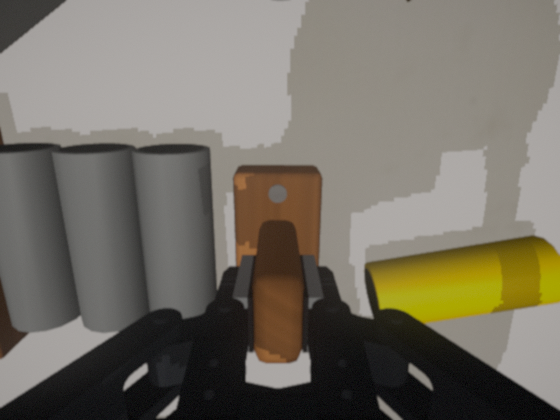

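Wrist view: the chock hangs about 14 mm clear of the last pipe. The pipe's far end is at about (172,146), its open edge runs from (210,160) to (215,290), and the chock's top edge spans (236,168) to (320,168).

Run:
```python
from h import *
s=monitor.state();np.set_printoptions(precision=1,suppress=True)
for n,u,v,z in [('pipe far top',172,146,38),('chock L',236,168,40),('chock R',320,168,40),('chock L near',236,265,40),('pipe edge far',210,160,24),('pipe edge near',215,290,24)]:
  print(n,ray('wrist',u,v,z,s))
```

```text
pipe far top [570.9 103.8  38. ]
chock L [559.8  73.7  40. ]
chock R [558.8  33.4  40. ]
chock L near [508.5  76.8  40. ]
pipe edge far [561.3  89.   24. ]
pipe edge near [484.8  92.3  24. ]
```

View pics/s2.png

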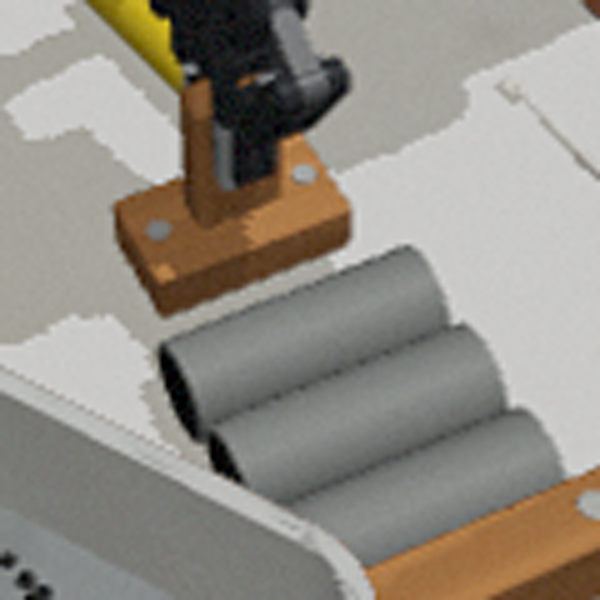

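```bash
python3 -m inch '[[[0.0005,0,0.01],0],[[0,0,0.005],0],[[0,0,0],0],[[0,-0.004,0],0],[[0,-0.004,0],0],[[0,-0.002,0],0],[[0,0,0],0],[[0,0,0],0]]'
python3 -m inch '[[[0,-0.001,0],0],[[0,0,0],0],[[0,-0.001,0],0],[[0,0,0],0],[[0,-0.001,0],0],[[0,0,0],0],[[0,0,0],0],[[0,0,0],0]]'
python3 - <<'E'
from h import *
im=eyes.snapshot('wrist');im2=eyes.snapshot('side')[180:300,230:350]
o=np.hstack([cv2.resize(im[100:350,0:330],None,fx=1.2,fy=1.2),cv2.resize(im2,(300,300),interpolation=cv2.INTER_CUBIC)])
cv2.imwrite('pics/w3.png',o[:,:,::-1])
E
```

```text
time: 6.75
eef_pos: [518.8, 65.8, 50.8]
eef_rot: [-3.141, -0.001, -0.026]
force: [1.9, 0.2, 5.2]
gripper_width: 17.2
finger_force: 62.1
time: 7.55
eef_pos: [518.8, 68.2, 50.8]
eef_rot: [3.141, -0.001, -0.027]
force: [1.0, -2.1, 5.0]
gripper_width: 17.4
finger_force: 62.2
```

View pics/w3.png

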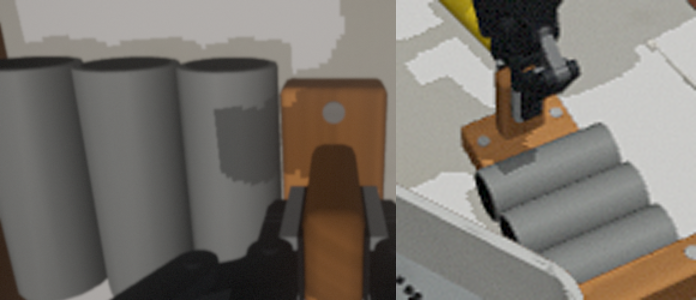

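The chock stands on the table, nearly touching the pipe (thin gap at about (281,130)). I'll creep on while watching the y force.

```bash
python3 -m inch '[[[0,-0.001,0],0],[[0,0,0],0],[[0,0,0],0],[[0,0,0],0],[[0,0,0],0],[[0,0,0],0],[[0,0,0],0],[[0,0,0],0]]'
python3 -m inch '[[[0,-0.001,0],0],[[0,0,0],0],[[0,0,0],0],[[0,0,0],0],[[0,0,0],0],[[0,0,0],0],[[0,0,0],0],[[0,0,0],0]]'
```

```text
time: 8.45
eef_pos: [518.8, 69.1, 50.8]
eef_rot: [3.141, -0.001, -0.027]
force: [1.2, -2.3, 6.3]
gripper_width: 17.0
finger_force: 62.3
time: 9.25
eef_pos: [518.8, 69.9, 50.8]
eef_rot: [3.141, -0.001, -0.027]
force: [0.6, -3.5, 6.2]
gripper_width: 17.3
finger_force: 62.2
```

```bash
python3 -m inch '[[[0,-0.001,0],0],[[0,0,0],0],[[0,0,0],0],[[0,0,0],0],[[0,0,0],0],[[0,0,0],0],[[0,0,0],0],[[0,0,0],0]]'
python3 - <<'E'
from h import *
im=eyes.snapshot('wrist');im2=eyes.snapshot('top')[150:240,140:260]
o=np.hstack([cv2.resize(im[130:280,150:300],(400,400),interpolation=cv2.INTER_CUBIC),cv2.resize(im2,(400,300),interpolation=cv2.INTER_CUBIC)[0:300]] if 0 else [cv2.resize(im[130:280,150:300],(400,400),interpolation=cv2.INTER_CUBIC),cv2.resize(im2[:,:90],(400,400),interpolation=cv2.INTER_CUBIC)])
cv2.imwrite('pics/w4.png',o[:,:,::-1])
E
```

```text
time: 10.05
eef_pos: [518.8, 70.5, 50.8]
eef_rot: [3.14, -0.001, -0.027]
force: [0.4, -5.2, 5.8]
gripper_width: 17.3
finger_force: 62.4
```

View pics/w4.png

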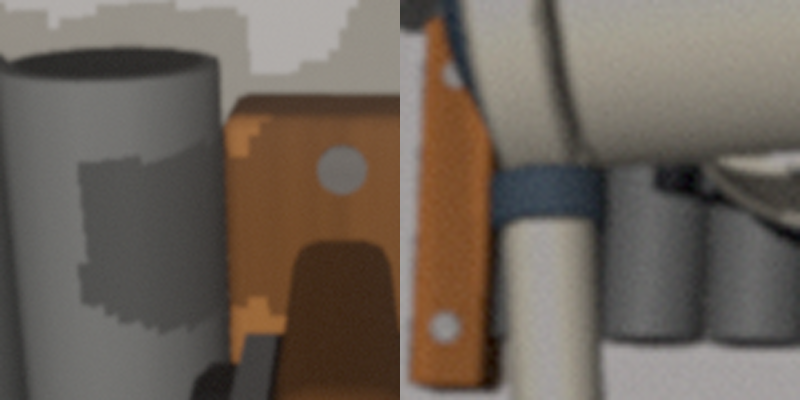

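The chock and pipe now touch along (225,100)–(230,360) in the left crop, and the force is rising. I'll take one more step to confirm the row is solid, then relax and release.

```bash
python3 -m inch '[[[0,-0.001,0],0],[[0,0,0],0],[[0,0,0],0],[[0,-0.001,0],0],[[0,0,0],0],[[0,0,0],0],[[0,0,0],0],[[0,0,0],0]]'
```

```text
time: 10.95
eef_pos: [518.8, 70.9, 50.9]
eef_rot: [3.137, -0.001, -0.028]
force: [-0.7, -9.8, 6.6]
gripper_width: 17.3
finger_force: 62.6
```

```bash
python3 -m inch '[[[0,0.001,0],0],[[0,0.001,0],0],[[0,0,0],0],[[0,0,0],0],[[0,0,0],0],[[0,0,0],0],[[0,0,0],0],[[0,0,0],0]]'
python3 -m inch '[[[0,0,0],0],[[0,0,0],0],[[0,0,0],0],[[0,0,0],0],[[0,0,0],0],[[0,0,0],0],[[0,0,0],0],[[0,0,0],0]]' 50
python3 -m inch '[[[0,0,-0.005],0],[[0,0,-0.015],0],[[0,0,-0.03],0],[[0,0,-0.03],0],[[0,0,-0.03],0],[[0,0,-0.03],0],[[0,0,-0.02],0],[[0,0,0],0]]'
python3 -m inch '[[[0,0.02,0],0],[[0,0.04,0],0],[[0,0.04,0],0],[[0,0.04,0],0],[[0,0.04,0],0],[[0,0.04,0],0],[[0,0.02,0],0],[[0,0,0],0]]'
python3 - <<'E'
from h import *
im=eyes.snapshot('top')[140:250,130:270];im2=eyes.snapshot('side')[180:300,230:350]
o=np.hstack([cv2.resize(im,(509,400),interpolation=cv2.INTER_CUBIC),cv2.resize(im2,(291,400),interpolation=cv2.INTER_CUBIC)])
cv2.imwrite('pics/f.png',o[:,:,::-1])
E
```

```text
time: 11.75
eef_pos: [518.8, 70.5, 50.8]
eef_rot: [3.14, -0.001, -0.027]
force: [-0.0, -4.3, 6.2]
gripper_width: 17.3
finger_force: 62.3
time: 12.55
eef_pos: [518.5, 71.5, 50.3]
eef_rot: [-3.142, -0.0, -0.026]
force: [0.3, -0.2, 0.2]
gripper_width: 42.8
finger_force: 0.0
time: 13.35
eef_pos: [519.9, 71.6, 215.8]
eef_rot: [-3.141, -0.008, -0.026]
force: [-0.7, 0.1, 0.3]
gripper_width: 42.3
finger_force: 0.0
time: 14.15
eef_pos: [511.4, -170.9, 209.1]
eef_rot: [3.142, 0.002, -0.03]
force: [-0.2, 0.6, -0.0]
gripper_width: 42.7
finger_force: 0.0
```

View pics/f.png

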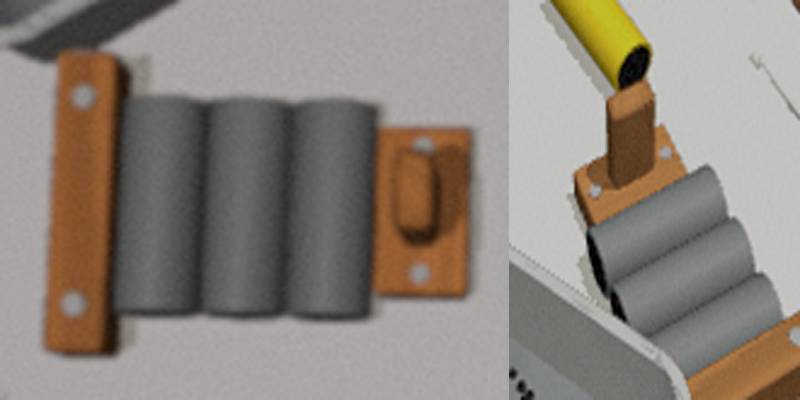

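The final view shows the row closed, with the chock flush along the last pipe (edge at about x=376), parallel and centred. The 4-pixel row offset is height parallax. The robot is clear.

```bash
python3 -c "
from workcell import order
print(order.finish_job())"
```

```text
the job is handed in; nothing more can be done
None
```

The job is handed in: the chock stands on the table against the last grey pipe, parallel and centred, the row is closed between stop and chock, and the arm was clear when I handed in at about 14 s.

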